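Compare two saw cuts under a reading lens

TASK

Take the blue-handled reading lens off its wooden rest and check the saw cuts with it: hold it level and still for about two seconds, centred above the green-marked sample cut, with the middle of the glass at the height that the green clip on its gauge post points to. Then do the same over the red-marked new cut at the height of the red clip, and finish there still holding the lens in the gripper, in mid-air over the red cut: do not put it down. Do not bump the stands with the lens, shift the clips or disturb the other things on the bench.

Things in the scene. Friction and masses are not known exactly. Their poses are not given: they have to be found in the camera images.
- lens: Reading lens, about 120 g, lying level on its rest at the start. Origin at the centre of the glass, mid-thickness. z is up, normal to the glass; the handle runs along -x. Round steel rim 72 mm outside diameter and 10 mm thick, clear glass; straight blue plastic handle 20 mm wide (y), 16 mm high (z), from x = -45 to x = -157 mm, centred on y = 0, z = 0.
- lens_center (a point): Centre of the glass of the lens, mid-thickness (same point as the lens origin). This point is what must be at the clip's height and above the cut.
- lens_grip (a point): Point on the handle's centre line 95 mm from the centre of the glass, midway between the two uprights of the rest, near the balance point: grip here across the 20 mm width (along the lens's y), from above.
- lens_rest: Wooden rest fixed to the bench, near the right (-y) side: base 135 x 60 x 12 mm, origin at its underside below the lens's grip point, x along the handle towards the glass. Two uprights 10 mm thick at x = -45 and x = +45 mm carry the handle's underside 50 mm above the bench (handle centre 58 mm); low lips, 7 mm above the handle's underside, stand on the uprights either side of the handle. Free space of 80 mm between the uprights. Lift the lens straight up.
- sample_stand: Stand of the sample cut, fixed to the bench: grey base 140 x 170 x 12 mm (x -55 to 85, y -85 to 85 mm) carrying a 45 mm wide, 160 mm long batten along its y, top 37 mm above the bench, and at x = 60, y = 65 mm a steel gauge post 8 mm in diameter, top 205 mm above the bench, with a green sliding clip. Origin on the bench, below the cut. Its place may be swapped with the other stand's.
- sample_cut (a point): Middle of the sample saw cut, on the top face of the batten: a 4 mm slot across the batten, between two green patches together 26 x 26 mm.
- sample_pointer (a point): Tip of the green clip's pointer, at mid-thickness of its 3 mm plate; it points from the post towards the cut and lies 60 mm from the cut's axis horizontally. Its height, 115 to 185 mm above the bench, is the focal height for the sample cut. The clip is a friction fit on the post: do not shift it.
- new_stand: Stand of the new cut, fixed to the bench: like the sample's, but the batten is thicker, its top 52 mm above the bench, and clip and patches are red. Origin on the bench, below the cut.
- new_cut (a point): Middle of the new saw cut, on the top face of the batten, between two red patches together 26 x 26 mm.
- new_pointer (a point): Tip of the red clip's pointer, at mid-thickness; height 115 to 185 mm above the bench, the focal height for the new cut (not the same as the green one's).
- cup_a: Red cup, 80 mm across, 95 mm high, loose bystander on the right, far side. Origin at its underside.
- cup_b: Pale paper-coloured cup, 80 mm across, 95 mm high, loose bystander on the left, far side. Origin at its underside.
- tape_measure: Yellow and black tape measure, 65 x 34 x 63 mm, loose bystander on the left. Origin at its underside.
- brush: Paint brush, about 200 mm long, lying on the bench on the left, loose bystander. Origin at its underside.
- pencil: Red flat carpenter's pencil, 165 x 14 x 8 mm, loose bystander lying near the robot. Origin at its underside.
- offcut: Pale wooden offcut, 170 x 35 x 25 mm, loose bystander lying on the right. Origin at its underside.
There are look-alikes about, which are no part of the job. Leave any black or turquoise look-alike of the new_stand alone.

How it is judged (in metres and radians):
On the way:
1. the lens is held level and still in the gripper over the green sample cut, at the green clip's height (horizontal distance between lens_center and sample_cut below 0.012 m and z of lens_center in the frame of sample_pointer between -0.007 and 0.007 m and angle between lens's own z axis and vertical below 0.12 rad and linear speed of lens below 0.03 m/s and angular speed of lens below 0.3 rad/s and contact force between lens and the fingers above 0.5 N and contact force between lens and lens_rest below 0.2 N and contact force between lens and sample_stand below 0.2 N and contact force between lens and new_stand below 0.2 N), for 1 s.
At the end, for the whole second after the job is handed in: The lens is held by the gripper alone, still, tilted less than 0.12 rad (7 degrees), the centre of the glass within 12 mm horizontally of the red cut's middle and within 7 mm of the red pointer's height; the same was held for 1 s over the green cut before (horizontal distance between lens_center and new_cut below 0.012 m and z of lens_center in the frame of new_pointer between -0.007 and 0.007 m and angle between lens's own z axis and vertical below 0.12 rad and linear speed of lens below 0.03 m/s and angular speed of lens below 0.3 rad/s and contact force between lens and the fingers above 0.5 N and contact force between lens and lens_rest below 0.2 N and contact force between lens and sample_stand below 0.2 N and contact force between lens and new_stand below 0.2 N); the arm keeps its last pose, push and grip.
It fails at once if a bystander is shifted by more than 30 mm (distance of any of cup_a, cup_b, tape_measure, brush, pencil, offcut from where it was at the start of the episode above 0.03 m).
It fails at once if a clip is shifted by more than 5 mm (distance of any of sample_pointer, new_pointer from where it was at the start of the episode above 0.005 m).
It fails at once if the lens bumps a stand with more than 4 N (contact force between lens and sample_stand above 4 N or contact force between lens and new_stand above 4 N).
It also fails if it takes over 54 s, if anything falls off the work surface, if the arm or the gripper's body presses on something with over 40 N, if the wrist force passes 120 N, or if a joint passes its speed limit or range.

ROBOT

A 6-joint arm with a two-finger parallel gripper is mounted at the origin on the work surface. World frame = base frame: x ahead of the robot, y to its left, z up, the work surface at z = 0. Lengths are in mm, angles in rad, forces in N, time in s.
With the tool pointing down it reaches from about 350 to 775 mm from the base axis. Payload 7.3 kg.
Tool frame: the origin (TCP) lies between the finger pads; the fingertips stand 17 mm ahead of it and the grasp point (between the pads) lies 2 mm behind it; z points along the fingers, y is the direction in which the jaws open and shut (so a half turn about z gives the same grasp; the last joint's range is limited). The gripper opens to 92 mm and grips with 3 to 60 N. Pads are 19 mm wide; open, the fingers measure 130 mm over their backs; the gripper's body (75 mm by 190 mm) begins 47 mm behind the grasp point.
Start: joints at [0.998, 0.342, 1.524, -0, 1.275, -0.146], TCP at [217.316, 477.93, 243.741] pointing down, gripper open.
Joint ranges: [-2.53, 2.53], [-0.77, 2.02], [0.04, 2.7], [-1, 4.14], [0.28, 2.66], [-3.11, 3.11]. Speed limits (rad/s): [2.57, 2.57, 3.14, 3.14, 3.14, 3.14].

INTERFACE

Orientations are given as [roll, pitch, yaw] about the fixed x, y, z axes, in that order (R = Rz(yaw) Ry(pitch) Rx(roll)).
In Python, from plant import get_obs, capture, get_calibration, close_job gives the robot as it stands.
- The arm moves only by the tool carry_out, never from a script. Its argument "moves" is one flat list of numbers, 7 for each row, row after row: the shift along the tool's x, y, z normalised to -1 to 1, where 1 is 40 cm, then the turn, a rotation vector about the tool's x, y, z normalised to -1 to 1, where 1 is 30 degrees, then the opening, from 0 (shut) to 1 (fully open). A call has exactly 8 rows; each row is the pose to reach, as a shift and turn from the pose measured when the call began, along the tool's axes at that moment; what a row does not reach only later rows make up. A row lasts 1/10 s, in which the tool goes at most 50 mm and 8.59 degrees, less where a joint would pass 70% of its speed; a pose out of reach is approached as far as the arm can. A call with a number of a shift or a turn outside -1 to 1 is refused whole. A call with a gripper value outside its range is refused whole. The fingers move at their own pace and stop on an object; the grip force is fixed at half the most. Time passes only in rows, so rows that repeat a pose let the fingers close, or fill a call up. It gives the time, the measured TCP pose, the force and the opening at its end, in the units of the state.
- get_obs(): the state, without advancing time (a new reading comes with each control period).
- capture(name): name is "scene" or "top" or "wrist"; returns the picture (420x560x3 uint8, red, green, blue); there is no depth.
- get_calibration(name): a dict with "vfov" (degrees; the focal length in pixels is half the picture's height over the tangent of half this angle, whatever the lens; pixels are square), "cx", "cy" (the principal point, pixels), "cam_to_world" (4x4, takes a point from camera to world coordinates). Camera axes: x right, y up, looking along -z (the intrinsics and any distortion apply to the point x, -y, -z); pixel columns grow to the right and rows downward; lengths in mm; the calibration is good to about 2 mm. The wrist camera is an equidistant fisheye: a pixel r from the principal point sees the ray r / f radians off the axis. A picture is of the moment at which its call begins: read the wrist's pose just before it. get_calibration takes no time and is no camera call; for the wrist camera it gives the pose at the moment of the call.
- close_job(): hands the job in, once; it reports no verdict.
The state is a dict: "time": time; "joint_positions": joint angles; "dq": joint speeds; "tau": joint torques, N m; "tool_pos": TCP position; "tcp_rot": TCP orientation; "contact_force": force on the tool from outside, world axes, zero at the start; "moment": the same for the moment, N m; "grip_width": finger opening in mm.
Only numpy, scipy, OpenCV 4.12 (cv2) and the standard library are available. Lean on these libraries where they do the work, as an engineer would, in place of code of your own. Each camera call takes 0.05 s, during which the arm holds its last target.

## Working session

There is one attempt and no reset: what is moved stays moved. The work goes in short steps, Python scripts to look and compute and a tool call to move; the robot and the scene stay as the last step left them, time stands still between calls to the robot, and variables do not carry over. Pictures are saved under pics/ and viewed, and the job is handed in when it is done.

Besides the shell and the picture viewer there is one more tool, called as name(argument=value, ...) on one line, values as JSON. carry_out: Moves the arm, as the interface text tells. Scaled input: -1 to 1 covers 40 cm each way for a shift and 30 degrees each way for a turn. Its arguments: {"type":"object","properties":{"moves":{"type":"array","items":{"type":"number"}}},"required":["moves"]}

```bash
mkdir -p pics; ls
python3 - <<'E'
from plant import *
import cv2
print(get_obs())
for n in ["scene","top","wrist"]:
    c=get_calibration(n); print(n,c)
    im=capture(n); cv2.imwrite(f"pics/{n}0.png",im[:,:,::-1])
E
```

```text
pics
{'time': 0.0, 'joint_positions': array([ 9.97996380e-01,  3.42730350e-01,  1.52506057e+00, -2.05465824e-05,
        1.27540779e+00, -1.45983374e-01]), 'dq': array([-1.23820479e-04,  1.46606157e-03,  6.01759891e-04,  7.02444668e-05,
        1.28155331e-03,  1.72370736e-04]), 'tau': array([-2.17952487e-05, -4.31239700e+01, -2.44218493e+01,  7.19089690e-02,
        5.59267402e-02, -9.50873232e-05]), 'tool_pos': array([217.09246095, 477.56792533, 243.02579586]), 'tcp_rot': array([-3.14000082e+00, -2.14187315e-04,  2.71478191e+00]), 'contact_force': array([-0.75694908, -0.26248031, -0.19799555]), 'moment': array([-0.02312272, -0.03253864,  0.02736108]), 'grip_width': 92.07362749723391}
scene {'vfov': 44.45226777740115, 'cx': 280.9452751976242, 'cy': 214.68155006306748, 'cam_to_world': array([[-5.18807868e-01, -5.09424257e-01,  6.86531370e-01,
         1.43926964e+03],
       [ 8.54605736e-01, -3.29790728e-01,  4.01107357e-01,
         6.17333308e+02],
       [ 2.20778629e-02,  7.94811300e-01,  6.06454917e-01,
         9.58597335e+02],
       [ 0.00000000e+00,  0.00000000e+00,  0.0000
[... 221 characters left out ...]
       [-9.99876294e-01,  1.56352976e-02,  1.71267731e-03,
         4.38200275e+01],
       [ 4.17201334e-03,  1.58649109e-01,  9.87326215e-01,
         1.60173993e+03],
       [ 0.00000000e+00,  0.00000000e+00,  0.00000000e+00,
         1.00000000e+00]])}
wrist {'vfov': 65.70646984690485, 'cx': 283.76919703659934, 'cy': 211.05247386028725, 'cam_to_world': array([[ 4.14286942e-01, -8.77706034e-01, -2.40828669e-01,
         1.51574941e+02],
       [ 9.10144597e-01,  3.99004455e-01,  1.11500033e-01,
         5.07869894e+02],
       [-1.77253965e-03, -2.65381919e-01,  9.64141740e-01,
         3.84869268e+02],
       [ 0.00000000e+00,  0.00000000e+00,  0.00000000e+00,
         1.00000000e+00]])}
```

View pics/scene0.png

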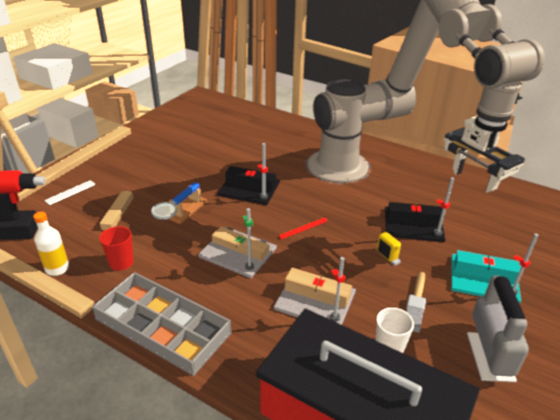

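View pics/top0.png

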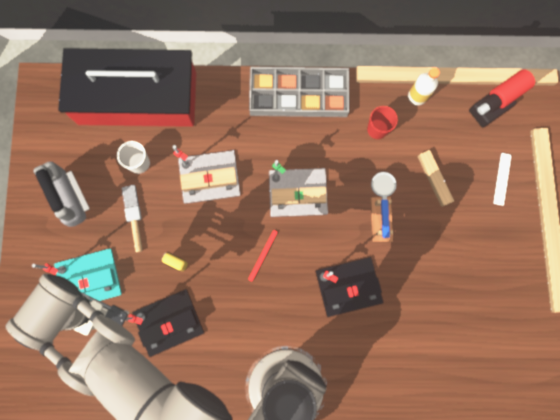

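View pics/wrist0.png

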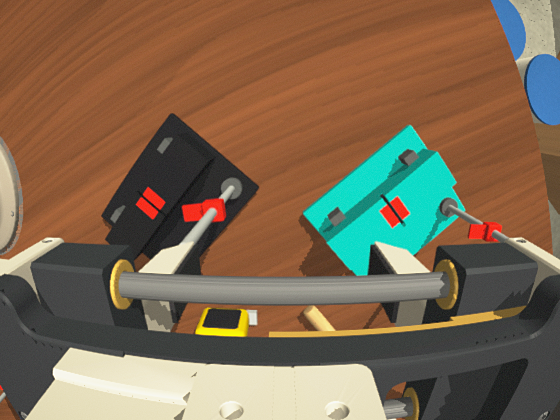

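Top view: the grey stand with red patches is at (208,178), and the grey one with green patches at (298,195). Red-clip look-alikes are two black ones at (352,290) and (167,327), and a turquoise one at (85,285). The lens is at (384,185), with its handle at (386,218). The grey one fits new_stand; next I'll enlarge it to confirm.

```bash
cat > h.py <<'E'
import numpy as np, cv2
from plant import *
def ray(c,u,v,fish=False):
    f=210/np.tan(np.radians(c["vfov"]/2)); x=(u-c["cx"]);y=(v-c["cy"])
    if fish:
        r=np.hypot(x,y); t=r/f; d=np.array([np.sin(t)*x/r,-np.sin(t)*y/r,-np.cos(t)]) if r>0 else np.array([0,0,-1.])
    else: d=np.array([x/f,-y/f,-1]); d/=np.linalg.norm(d)
    M=np.array(c["cam_to_world"]); return M[:3,3],M[:3,:3]@d
def onplane(c,u,v,z,fish=False):
    o,d=ray(c,u,v,fish); return o+d*(z-o[2])/d[2]
def tri(rs):
    A=np.zeros((3,3));b=np.zeros(3)
    for o,d in rs:
        P=np.eye(3)-np.outer(d,d);A+=P;b+=P@o
    p=np.linalg.solve(A,b); return p,[np.linalg.norm((np.eye(3)-np.outer(d,d))@(p-o)) for o,d in rs]
E
python3 - <<'E'
import cv2,numpy as np
t=cv2.imread("pics/top0.png");s=cv2.imread("pics/scene0.png")
a=t[140:210,165:340]; b=t[165:245,350:410]
cv2.imwrite("pics/c1.png",cv2.resize(a,None,fx=4.5,fy=4.5,interpolation=cv2.INTER_CUBIC))
a=s[200:330,190:370]
cv2.imwrite("pics/c2.png",cv2.resize(a,None,fx=4.4,fy=4.4,interpolation=cv2.INTER_CUBIC))
cv2.imwrite("pics/c3.png",cv2.resize(b,None,fx=7,fy=7,interpolation=cv2.INTER_CUBIC))
E
```

```text
(no output)
```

View pics/c1.png

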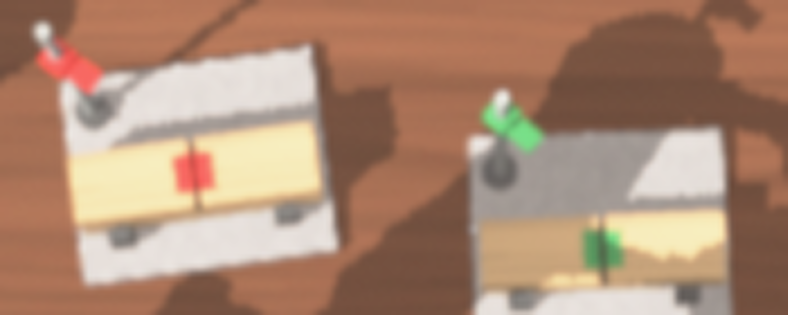

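View pics/c2.png

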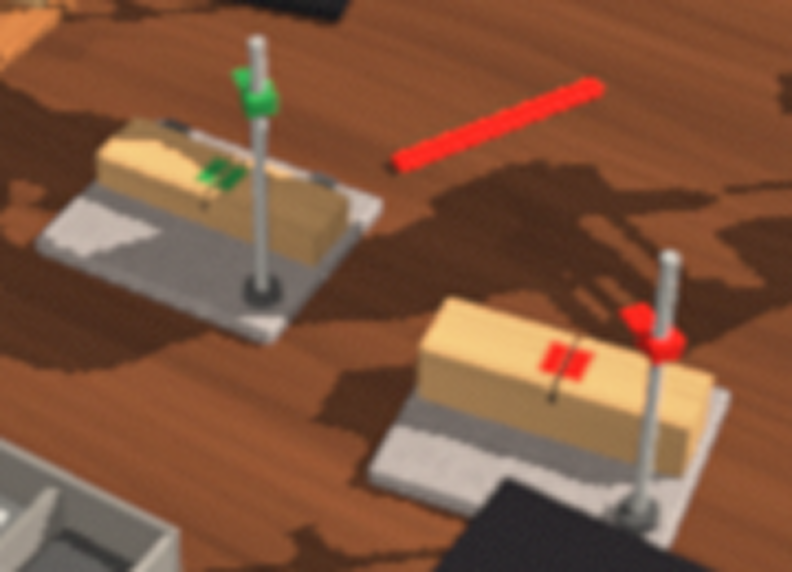

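View pics/c3.png

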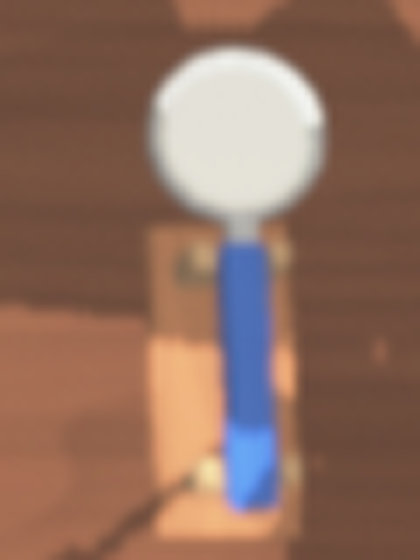

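Confirmed: the light-grey stand with a pale batten and red patches is new_stand. The green one lies to its right in the top view. Now to measure.

```bash
cat > m.py <<'E'
from h import *
t=cv2.imread("pics/top0.png");s=cv2.imread("pics/scene0.png")
ct=get_calibration("top");cs=get_calibration("scene")
def mask(im,col):
    h=cv2.cvtColor(im,cv2.COLOR_BGR2HSV);H,S,V=cv2.split(h)
    if col=="red": return (((H<6)|(H>174))&(S>170)&(V>110)).astype(np.uint8)
    if col=="green": return ((H>50)&(H<80)&(S>100)&(V>50)).astype(np.uint8)
    if col=="blue": return ((H>100)&(H<125)&(S>110)).astype(np.uint8)
def blobs(im,col,box,mina=12):
    m=mask(im,col);k=np.zeros_like(m);x0,y0,x1,y1=box;k[y0:y1,x0:x1]=m[y0:y1,x0:x1]
    n,l,st,c=cv2.connectedComponentsWithStats(k)
    return [(c[i].round(2),st[i]) for i in range(1,n) if st[i][4]>=mina]
if __name__=="__main__":
    for nm,im,b,col in [("t red",t,(165,140,245,210),"red"),("t grn",t,(260,150,340,210),"green"),("s red",s,(270,250,350,330),"red"),("s grn",s,(200,190,270,270),"green"),("t blue",t,(370,180,400,245),"blue"),("s blue",s,(165,175,215,215),"blue")]:
        print(nm,[(list(c),list(st)) for c,st in blobs(im,col,b,5)])
E
python3 m.py
```

```text
t red []
t grn [([np.float64(279.15), np.float64(168.32)], [np.int32(273), np.int32(165), np.int32(12), np.int32(8), np.int32(40)]), ([np.float64(296.0), np.float64(195.0)], [np.int32(296), np.int32(193), np.int32(1), np.int32(5), np.int32(5)])]
s red [([np.float64(337.61), np.float64(275.43)], [np.int32(330), np.int32(268), np.int32(16), np.int32(15), np.int32(109)]), ([np.float64(318.2), np.float64(281.75)], [np.int32(313), np.int32(278), np.int32(11), np.int32(8), np.int32(59)])]
s grn [([np.float64(247.56), np.float64(221.44)], [np.int32(243), np.int32(216), np.int32(10), np.int32(11), np.int32(54)]), ([np.float64(238.0), np.float64(238.5)], [np.int32(236), np.int32(237), np.int32(5), np.int32(4), np.int32(14)]), ([np.float64(242.17), np.float64(239.83)], [np.int32(240), np.int32(238), np.int32(5), np.int32(5), np.int32(12)])]
t blue [([np.float64(384.95), np.float64(218.2)], [np.int32(382), np.int32(200), np.int32(7), np.int32(37), np.int32(204)])]
s blue [([np.float64(186.04), np.float64(192.37)], [np.int32(173), np.int32(183), np.int32(27), np.int32(21), np.int32(193)])]
```

```bash
sed -i 's/(S>170)&(V>110)/(S>130)\&(V>90)/; s/(S>100)&(V>50)/(S>75)\&(V>40)/' m.py; python3 m.py
python3 - <<'E'
from m import *
def sym(A,B): pass
for nm,pt,ps,z in [("new",(207.8,178.1),(318.2,281.6),52),("sample",(298.7,194.7),(240.1,239.2),37)]:
    print(nm,onplane(ct,*pt,z).round(1),onplane(cs,*ps,z).round(1),tri([ray(ct,*pt),ray(cs,*ps)]))
# stand base corners red : from crop px
f=lambda x,y:(165+x/4.5-.4,140+y/4.5-.4)
for nm,cs_ in [("new",[(311,45),(338,248),(85,283),(62,88)]),("sam",[(722,128),(470,138)])]:
    for c in cs_: print(nm,onplane(ct,*f(*c),12).round(1))
# lens: handle points
g=lambda x,y:(350+x/7-.4,165+y/7-.4)
for nm,c,z in [("glass",(238,132),58+5*0),("handle near",(245,240),66),("handle end",(252,508),66)]:
    print(nm,g(*c),onplane(ct,*g(*c),z).round(1))
# rim ellipse in top/scene
E
```

```text
t red [([np.float64(180.37), np.float64(154.42)], [np.int32(173), np.int32(149), np.int32(15), np.int32(11), np.int32(71)]), ([np.float64(207.7), np.float64(177.65)], [np.int32(204), np.int32(174), np.int32(8), np.int32(8), np.int32(54)])]
t grn [([np.float64(278.8), np.float64(168.0)], [np.int32(273), np.int32(164), np.int32(12), np.int32(9), np.int32(60)]), ([np.float64(298.43), np.float64(194.94)], [np.int32(295), np.int32(192), np.int32(8), np.int32(7), np.int32(53)])]
s red [([np.float64(337.75), np.float64(275.4)], [np.int32(330), np.int32(268), np.int32(16), np.int32(15), np.int32(117)]), ([np.float64(318.2), np.float64(281.75)], [np.int32(313), np.int32(278), np.int32(11), np.int32(8), np.int32(59)])]
s grn [([np.float64(247.61), np.float64(221.48)], [np.int32(243), np.int32(216), np.int32(10), np.int32(11), np.int32(56)]), ([np.float64(238.0), np.float64(238.5)], [np.int32(236), np.int32(237), np.int32(5), np.int32(4), np.int32(14)]), ([np.float64(242.17), np.float64(239.83)], [np.int32(240), np.int32(238), np.int32(5), np.int32(5), np.int32(12)])]
t blue [([np.float64(384.9
[... 180 characters left out ...]
 np.int32(27), np.int32(21), np.int32(193)])]
new [598.1 234.7  52. ] [597.4 238.2  52. ] (array([597.5113452 , 236.36186368,  51.33895853]), [np.float64(1.755233602437594), np.float64(1.7552336024377435)])
sample [555.8 -32.9  37. ] [553.5 -29.2  37. ] (array([554.61196034, -31.03160455,  37.34993109]), [np.float64(2.1413486948950458), np.float64(2.1413486948951364)])
new [697.  164.1  12. ]
new [557.9 142.4  12. ]
new [531.6 309.6  12. ]
new [664.5 330.5  12. ]
sam [ 644.1 -113.    12. ]
sam [634.4  55.9  12. ]
glass (383.6, 183.45714285714286) [ 589.  -279.5   58. ]
handle near (384.6, 198.88571428571427) [ 541.6 -279.9   66. ]
handle end (385.6, 237.17142857142855) [ 430.2 -280.8   66. ]
```

```bash
cat > nav.py <<'E'
import sys,numpy as np
from scipy.spatial.transform import Rotation as R
from plant import get_obs
def nav(p,yaw):
    o=get_obs(); r=R.from_euler("xyz",o["tcp_rot"]); tgt=R.from_euler("xyz",[np.pi,0,np.radians(yaw)])
    d=np.array(p)-o["tool_pos"]; s=r.inv().apply(d)/400
    w=np.degrees((r.inv()*tgt).as_rotvec()); 
    print("t",round(o["time"],2),"pos",o["tool_pos"].round(1),"rpy",np.degrees(o["tcp_rot"]).round(2),"q",o["joint_positions"].round(2),"F",o["contact_force"].round(1),"w",round(o["grip_width"],1)); print("shift",s.round(4),"turn",(w/30).round(3))
if __name__=="__main__":
    a=list(map(float,sys.argv[1:])); nav(a[:3],a[3])
E
python3 nav.py 480 200 350 125
python3 -c "
from m import *
for p in [(323,274),(130,317)]: print(onplane(ct,*p,205))"
```

```text
t 0.15 pos [217.1 477.7 243.2] rpy [-1.7994e+02 -1.0000e-02  1.5555e+02] q [ 1.    0.34  1.52 -0.    1.28 -0.15] F [ 0.3  0.2 -0.1] w 91.7
shift [-0.8855 -0.3602 -0.2667] turn [-0.002  0.     1.018]
[315.4363251  -88.73856269 205.        ]
[199.40623523 400.53687619 205.        ]
```

carry_out(moves=[0,0,-0.12,0,0,0,1,0,0,-0.25,0,0,0.2,1,-0.1,-0.04,-0.27,0,0,0.4,1,-0.2,-0.08,-0.27,0,0,0.6,1,-0.31,-0.12,-0.27,0,0,0.8,1,-0.42,-0.17,-0.27,0,0,1,1,-0.53,-0.21,-0.27,0,0,1,1,-0.63,-0.25,-0.27,0,0,1,1])

```text
time: 0.95
tool_pos: [406.3, 280.7, 351.2]
tcp_rot: [-3.14, 0.0, 2.191]
contact_force: [0.1, 0.5, -0.7]
grip_width: 91.9
```

```bash
python3 nav.py 480 60 350 95
```

```text
t 0.95 pos [406.3 280.7 351.2] rpy [-1.7993e+02  3.0000e-02  1.2552e+02] q [ 0.45  0.22  1.4  -0.    1.52 -0.17] F [ 0.1  0.5 -0.7] w 91.9
shift [-0.5561 -0.1706  0.0033] turn [-2.000e-03  1.000e-03  1.017e+00]
```

carry_out(moves=[-0.1,-0.03,0,0,0,0.2,1,-0.2,-0.06,0,0,0,0.4,1,-0.3,-0.09,0,0,0,0.6,1,-0.4,-0.12,0,0,0,0.8,1,-0.5,-0.15,0,0,0,1,1,-0.55,-0.17,0,0,0,1,1,-0.55,-0.17,0,0,0,1,1,-0.55,-0.17,0,0,0,1,1])

```text
time: 1.75
tool_pos: [478.6, 62.1, 351.0]
tcp_rot: [-3.14, 0.0, 1.666]
contact_force: [-0.6, 0.4, 0.8]
grip_width: 91.7
```

```bash
python3 nav.py 480 -80 350 65
```

```text
t 1.75 pos [478.6  62.1 351. ] rpy [-1.7991e+02  3.0000e-02  9.5460e+01] q [-0.03  0.2   1.42 -0.    1.52 -0.12] F [-0.6  0.4  0.8] w 91.7
shift [-0.354  -0.0304  0.0028] turn [-0.003  0.002  1.015]
```

carry_out(moves=[-0.07,-0.01,0,0,0,0.2,1,-0.14,-0.01,0,0,0,0.4,1,-0.21,-0.02,0,0,0,0.6,1,-0.28,-0.02,0,0,0,0.8,1,-0.35,-0.03,0,0,0,1,1,-0.35,-0.03,0,0,0,1,1,-0.35,-0.03,0,0,0,1,1,-0.35,-0.03,0,0,0,1,1])

```text
time: 2.55
tool_pos: [480.0, -76.9, 351.2]
tcp_rot: [-3.14, 0.001, 1.145]
contact_force: [-0.2, 0.2, -0.0]
grip_width: 91.7
```

```bash
python3 nav.py 490 -200 350 35
```

```text
t 2.55 pos [480.  -76.9 351.2] rpy [-1.7992e+02  4.0000e-02  6.5630e+01] q [-0.32  0.21  1.42 -0.    1.52  0.11] F [-0.2  0.2 -0. ] w 91.7
shift [-0.27    0.1498  0.003 ] turn [-0.002  0.002  1.021]
```

carry_out(moves=[-0.06,0.03,0,0,0,0.2,1,-0.12,0.06,0,0,0,0.4,1,-0.18,0.09,0,0,0,0.6,1,-0.24,0.12,0,0,0,0.8,1,-0.27,0.15,0,0,0,1,1,-0.27,0.15,0,0,0,1,1,-0.27,0.15,0,0,0,1,1,-0.27,0.15,0,0,0,1,1])

```text
time: 3.35
tool_pos: [490.2, -198.6, 351.4]
tcp_rot: [-3.141, 0.001, 0.625]
contact_force: [-0.6, 0.1, 0.3]
grip_width: 92.0
```

```bash
python3 nav.py 490 -270 300 5
```

```text
t 3.35 pos [ 490.2 -198.6  351.4] rpy [-1.7994e+02  5.0000e-02  3.5830e+01] q [-0.53  0.29  1.3  -0.    1.55  0.42] F [-0.6  0.1  0.3] w 92.0
shift [-0.1048  0.1446  0.1284] turn [-1.000e-03  2.000e-03  1.028e+00]
```

carry_out(moves=[-0.02,0.03,0.02,0,0,0.2,1,-0.04,0.06,0.04,0,0,0.4,1,-0.06,0.09,0.06,0,0,0.6,1,-0.08,0.12,0.1,0,0,0.8,1,-0.1,0.14,0.13,0,0,1,1,-0.1,0.14,0.13,0,0,1,1,-0.1,0.14,0.13,0,0,1,1,-0.1,0.14,0.13,0,0,1,1])

```text
time: 4.15
tool_pos: [490.9, -266.5, 300.4]
tcp_rot: [3.141, 0.0, 0.105]
contact_force: [-0.6, -0.2, -0.2]
grip_width: 92.0
```

```bash
cat > w.py <<'E'
import sys,pickle
from h import *
n=sys.argv[1]; o=get_obs(); c=get_calibration("wrist"); im=capture("wrist")
pickle.dump((o,c),open(f"pics/{n}.pkl","wb")); cv2.imwrite(f"pics/{n}.png",im[:,:,::-1])
M=np.array(c["cam_to_world"]); print(o["time"],o["tool_pos"].round(1),M[:3,3].round(1))
E
python3 w.py w1; python3 nav.py 494 -280 300 0
```

```text
4.15 [ 490.9 -266.5  300.4] [ 560.8 -258.4  442.2]
t 4.2 pos [ 490.9 -266.7  300.5] rpy [179.97  -0.     6.  ] q [-0.63  0.37  1.33 -0.    1.45  0.83] F [ 0.1  0.2 -0.2] w 91.6
shift [0.0042 0.034  0.0012] turn [ 0.001 -0.     0.2  ]
```

View pics/w1.png

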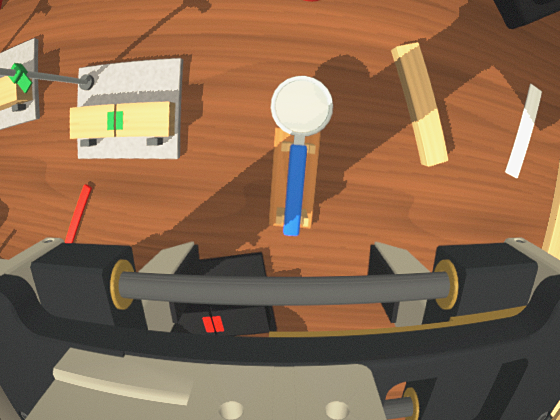

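Wrist view: glass at (301,106), handle from (297,146) to (291,234), green cut at (115,121), and the offcut at (420,105), clear of the lens.

Run:
```python
import pickle
from m import *
o,c=pickle.load(open("pics/w1.pkl","rb")); im=cv2.imread("pics/w1.png")
m=mask(im,"blue"); m[:,:250]=0; m[:,340:]=0; m[:120]=0;m[245:]=0
cn=max(cv2.findContours(m,0,1)[0],key=cv2.contourArea); r=cv2.minAreaRect(cn); print(r)
ys,xs=np.nonzero(m)
P=np.array([onplane(c,x,y,63,True)[:2] for x,y in zip(xs,ys)]); mu=P.mean(0); w,v=np.linalg.eigh(np.cov((P-mu).T)); a=v[:,1]*np.sign(v[0,1]); pr=(P-mu)@a
print("handle mid",mu,"yaw",np.degrees(np.arctan2(a[1],a[0])),"len",np.ptp(pr),"ends",mu+a*pr.min(),mu+a*pr.max())
hs=cv2.cvtColor(im,cv2.COLOR_BGR2HSV); g=((hs[:,:,1]<60)&(hs[:,:,2]>120)).astype(np.uint8); g[:,:255]=0;g[:,345:]=0;g[140:]=0
cn=max(cv2.findContours(g,0,1)[0],key=cv2.contourArea)
(cx,cy),rr=cv2.minEnclosingCircle(cn); e=cv2.fitEllipse(cn); print((cx,cy),rr,e)
print("glass",onplane(c,cx,cy,60,True),onplane(c,*e[0],60,True))
for d in (0,36): pass
g=mask(im,"green"); n,l,st,cc=cv2.connectedComponentsWithStats(g)
for i in range(1,n):
    if st[i][4]>20: print(cc[i],st[i],onplane(c,*cc[i],37,True))
b=tri([ray(ct,384.95,218.2)]*1+[ray(cs,186.04,192.37)]); print("blue tri top/scene",b)
```

```text
((294.5116882324219, 189.8681182861328), (16.202342987060547, 90.5313720703125), 5.063616752624512)
handle mid [ 484.93427364 -279.71691102] yaw 1.4535031806168621 len 110.7869725818974 ends [ 427.86589427 -281.16495606] [ 538.61721992 -278.35476747]
(301.5, 107.65789794921875) 32.22706985473633 ((301.4876708984375, 106.24871826171875), (60.929019927978516, 61.461551666259766), 13.794683456420898)
glass [ 582.29876412 -277.22186191   60.        ] [ 583.94989511 -277.02867585   60.        ]
[20.55434783 76.89945652] [  8  63  24  30 368] [624.51607544 163.56797904  37.        ]
[119.01574803 120.        ] [116 111   7  19 127] [553.27347219 -37.42460634  37.        ]
[110.12396694 120.56198347] [107 112   7  18 121] [552.31424168 -23.06138021  37.        ]
blue tri top/scene (array([ 484.56028497, -278.92483663,   60.6508451 ]), [np.float64(2.4807797085201377), np.float64(2.4807797085200267)])
```

```bash
python3 nav.py 491.5 -279.5 160 1.5
```

```text
t 4.2 pos [ 490.9 -266.7  300.5] rpy [179.97  -0.     6.  ] q [-0.63  0.37  1.33 -0.    1.45  0.83] F [ 0.1  0.2 -0.2] w 91.6
shift [-0.0019  0.0319  0.3512] turn [ 0.001 -0.     0.15 ]
```

carry_out(moves=[0,0.016,0.05,0,0,0.1,1,-0.002,0.032,0.12,0,0,0.15,1,-0.002,0.032,0.2,0,0,0.15,1,-0.002,0.032,0.28,0,0,0.15,1,-0.002,0.032,0.35,0,0,0.15,1,-0.002,0.032,0.35,0,0,0.15,1,-0.002,0.032,0.35,0,0,0.15,1,-0.002,0.032,0.35,0,0,0.15,1])

```text
time: 5.0
tool_pos: [492.6, -280.0, 162.7]
tcp_rot: [3.139, -0.003, 0.027]
contact_force: [0.2, -0.9, -0.7]
grip_width: 91.9
```

```bash
python3 w.py w2; python3 nav.py 491.5 -279.5 56 1.5
```

```text
5.0 [ 492.6 -280.   162.7] [ 562.4 -277.1  304.6]
t 5.05 pos [ 492.5 -280.   162.6] rpy [179.83  -0.18   1.54] q [-0.65  0.49  1.53 -0.    1.12  0.89] F [-0.8 -1.4 -0.3] w 92.0
shift [-0.0032 -0.0022  0.2665] turn [ 0.006 -0.006  0.001]
```

View pics/w2.png

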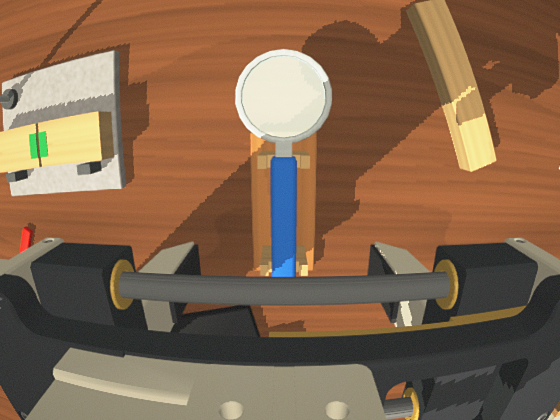

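Handle is vertical in the image, between the open fingers. The glass centre is at (283,95).

Run:
```python
import pickle
from m import *
o,c=pickle.load(open("pics/w2.pkl","rb")); im=cv2.imread("pics/w2.png")
hs=cv2.cvtColor(im,cv2.COLOR_BGR2HSV); g=((hs[:,:,1]<70)&(hs[:,:,2]>90)).astype(np.uint8); g[:,:220]=0;g[:,345:]=0;g[141:]=0
cn=max(cv2.findContours(g,0,1)[0],key=cv2.contourArea); e=cv2.fitEllipse(cn); print(e,onplane(c,*e[0],60,True))
P=np.array([onplane(c,*p[0],60,True)[:2] for p in cn]); 
A=np.c_[2*P,np.ones(len(P))]; s=np.linalg.lstsq(A,(P**2).sum(1),rcond=None)[0]; print("circle",s[:2],np.sqrt(s[2]+s[0]**2+s[1]**2))
```

```text
((283.1707458496094, 95.63187408447266), (92.38241577148438, 96.9280014038086), 88.38735961914062) [ 584.57584065 -276.94215947   60.        ]
circle [ 585.0375863  -276.93796608] 35.66699125474576
```

carry_out(moves=[0,0,0.05,0,0,0,1,-0.003,-0.002,0.1,0,0,0,1,-0.003,-0.002,0.15,0,0,0,1,-0.003,-0.002,0.2,0,0,0,1,-0.003,-0.002,0.24,0,0,0,1,-0.003,-0.002,0.266,0,0,0,1,-0.003,-0.002,0.266,0,0,0,1,-0.003,-0.002,0.266,0,0,0,1])

```text
time: 5.85
tool_pos: [492.2, -280.0, 57.2]
tcp_rot: [3.138, -0.004, 0.027]
contact_force: [-1.1, 0.1, -0.3]
grip_width: 91.5
```

carry_out(moves=[-0.003,0,0.002,0,0,0,0.6,-0.003,0,0.002,0,0,0,0.3,-0.003,0,0.002,0,0,0,0,-0.003,0,0.002,0,0,0,0,-0.003,0,0.002,0,0,0,0,-0.003,0,0.002,0,0,0,0,-0.003,0,0.002,0,0,0,0,-0.003,0,0.002,0,0,0,0])

```text
time: 6.65
tool_pos: [490.9, -280.0, 56.3]
tcp_rot: [3.138, -0.004, 0.027]
contact_force: [-0.0, -0.0, 0.1]
grip_width: 32.3
```

carry_out(moves=[0,0,0,0,0,0,0,0,0,0,0,0,0,0,0,0,-0.01,0,0,0,0,0,0,-0.03,0,0,0,0,0,0,-0.06,0,0,0,0,0,0,-0.1,0,0,0,0,0,0,-0.14,0,0,0,0,0,0,-0.14,0,0,0,0])

```text
time: 7.45
tool_pos: [492.0, -280.7, 115.4]
tcp_rot: [3.134, -0.009, 0.027]
contact_force: [-0.3, -0.3, -0.2]
grip_width: 19.4
```

```bash
python3 w.py w3; python3 nav.py 491.5 -279.5 260 1.5
```

```text
7.45 [ 492.  -280.7  115.4] [ 561.1 -277.2  257.8]
t 7.5 pos [ 491.4 -280.3  113.9] rpy [179.66  -0.39   1.54] q [-0.65  0.54  1.59 -0.    1.    0.89] F [-0.3 -0.2 -0.9] w 19.8
shift [ 2.900e-03  2.000e-04 -3.651e-01] turn [ 0.011 -0.013  0.001]
```

View pics/w3.png

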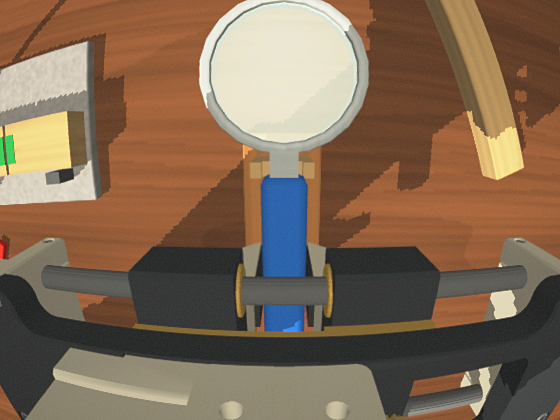

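```bash
cat > glass.py <<'E'
import sys,pickle
from m import *
from scipy.spatial.transform import Rotation as R
def glass(n,dz=1.7,y1=149,x0=180,x1=385):
    o,c=pickle.load(open(f"pics/{n}.pkl","rb")); im=cv2.imread(f"pics/{n}.png")
    hs=cv2.cvtColor(im,cv2.COLOR_BGR2HSV); g=((hs[:,:,1]<70)&(hs[:,:,2]>90)).astype(np.uint8); g[:,:x0]=0;g[:,x1:]=0;g[y1:]=0
    g=cv2.morphologyEx(g,cv2.MORPH_OPEN,np.ones((5,5),np.uint8))
    cn=max(cv2.findContours(g,0,1)[0],key=cv2.contourArea)
    pts=cn[:,0].astype(float); pts=pts[(pts[:,1]>2)&(pts[:,1]<y1-3)]
    z=o["tool_pos"][2]+dz
    P=np.array([onplane(c,*p,z+2,True)[:2] for p in pts])
    A=np.c_[2*P,np.ones(len(P))]; s=np.linalg.lstsq(A,(P**2).sum(1),rcond=None)[0]
    r=R.from_euler("xyz",o["tcp_rot"]); q=np.array([s[0],s[1],z])
    print("center",q.round(1),"rad",round(float(np.sqrt(s[2]+s[0]**2+s[1]**2)),2),"tool frame",r.inv().apply(q-o["tool_pos"]).round(1))
if __name__=="__main__": glass(sys.argv[1])
E
python3 glass.py w3
```

```text
center [ 586.1 -277.7  117.1] rad 36.28 tool frame [94.1 -0.5 -0.9]
```

```bash
python3 nav.py 470 -200 270 0
```

```text
t 7.5 pos [ 491.4 -280.3  113.9] rpy [179.66  -0.39   1.54] q [-0.65  0.54  1.59 -0.    1.    0.89] F [-0.3 -0.2 -0.9] w 19.8
shift [-0.0453 -0.1997 -0.3917] turn [ 0.011 -0.013  0.051]
```

carry_out(moves=[0,0,-0.04,0.01,-0.01,0,0,0,0,-0.1,0.01,-0.01,0.02,0,-0.01,0,-0.18,0.01,-0.01,0.05,0,-0.02,0,-0.26,0.01,-0.01,0.05,0,-0.03,-0.05,-0.33,0.01,-0.01,0.05,0,-0.04,-0.1,-0.38,0.01,-0.01,0.05,0,-0.045,-0.15,-0.39,0.01,-0.01,0.05,0,-0.045,-0.2,-0.39,0.01,-0.01,0.05,0])

```text
time: 8.3
tool_pos: [469.8, -198.8, 269.1]
tcp_rot: [3.141, -0.002, 0.0]
contact_force: [0.1, 0.7, -1.6]
grip_width: 19.6
```

```bash
python3 nav.py 430 -50 270 0
```

```text
t 8.3 pos [ 469.8 -198.8  269.1] rpy [ 1.7996e+02 -1.1000e-01  2.0000e-02] q [-0.55  0.29  1.52  0.    1.32  1.02] F [ 0.1  0.7 -1.6] w 19.6
shift [-0.0993 -0.372  -0.0026] turn [ 0.001 -0.004  0.001]
```

carry_out(moves=[-0.02,-0.06,0,0,0,0,0,-0.04,-0.12,0,0,0,0,0,-0.06,-0.2,0,0,0,0,0,-0.08,-0.28,0,0,0,0,0,-0.1,-0.34,0,0,0,0,0,-0.1,-0.37,0,0,0,0,0,-0.1,-0.37,0,0,0,0,0,-0.1,-0.37,0,0,0,0,0])

```text
time: 9.1
tool_pos: [430.0, -51.2, 268.5]
tcp_rot: [3.14, -0.002, 0.001]
contact_force: [-0.2, -0.1, -0.9]
grip_width: 19.7
```

```bash
python3 w.py w4
python3 - <<'E'
from h import *
im=capture("scene");cv2.imwrite("pics/scene1.png",im[:,:,::-1]); im2=capture("top");cv2.imwrite("pics/top1.png",im2[:,:,::-1])
a=cv2.resize(im[200:330,190:370,::-1],None,fx=4.4,fy=4.4,interpolation=cv2.INTER_CUBIC);cv2.imwrite("pics/c4.png",a)
a=cv2.resize(im2[140:210,165:340,::-1],None,fx=4.5,fy=4.5,interpolation=cv2.INTER_CUBIC);cv2.imwrite("pics/c5.png",a)
E
```

```text
9.1 [430.  -51.2 268.5] [500.1 -50.3 410.3]
```

View pics/w4.png

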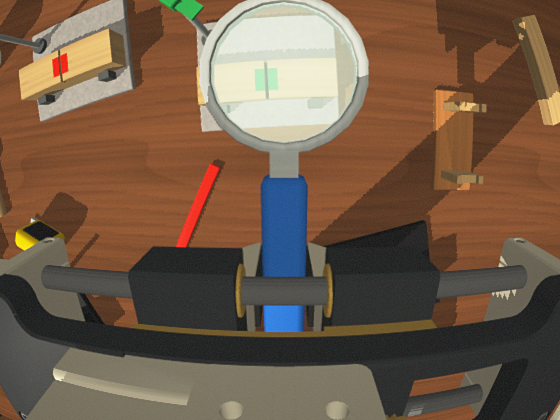

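View pics/c4.png

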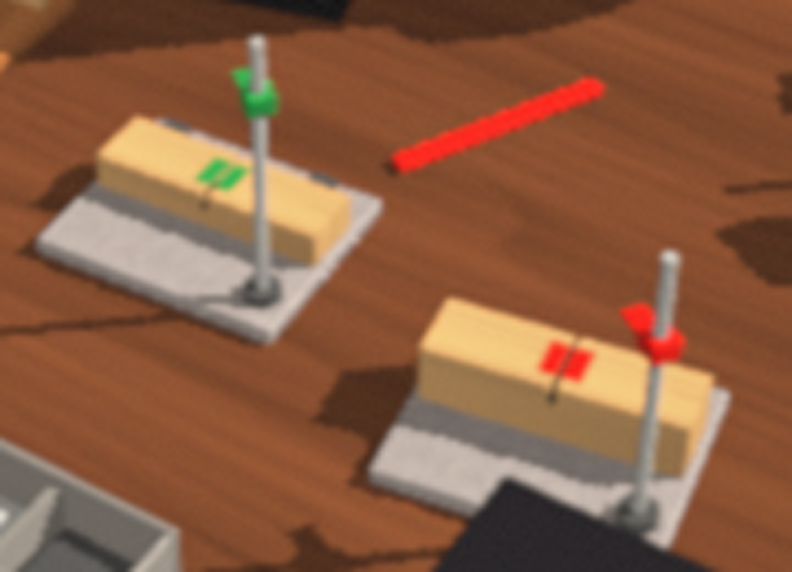

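View pics/c5.png

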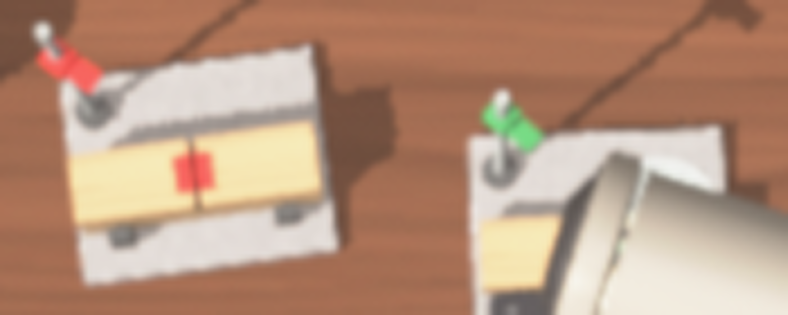

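Run:
```python
from h import *
s=cv2.imread("pics/scene1.png");t=cv2.imread("pics/top1.png")
f=lambda im,x,y:cv2.resize(im[y:y+25,x:x+25],None,fx=15,fy=15,interpolation=cv2.INTER_NEAREST)
a=np.vstack([np.hstack([f(s,326,262),f(s,238,210)])]);cv2.imwrite("pics/c6.png",a)
a=np.vstack([np.hstack([f(t,170,145),f(t,268,160)])]);cv2.imwrite("pics/c7.png",a)
```

```text
(no output)
```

View pics/c6.png

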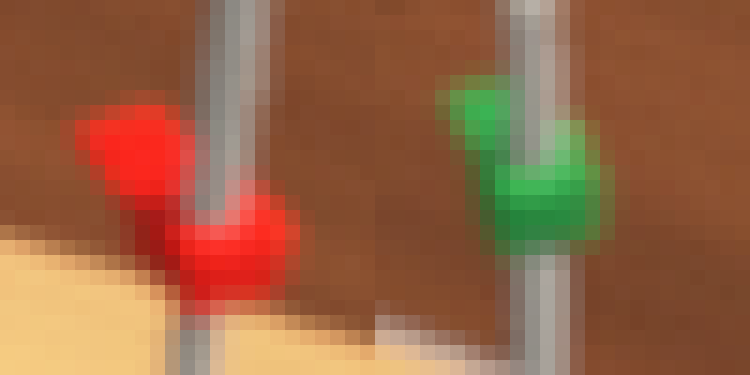

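View pics/c7.png

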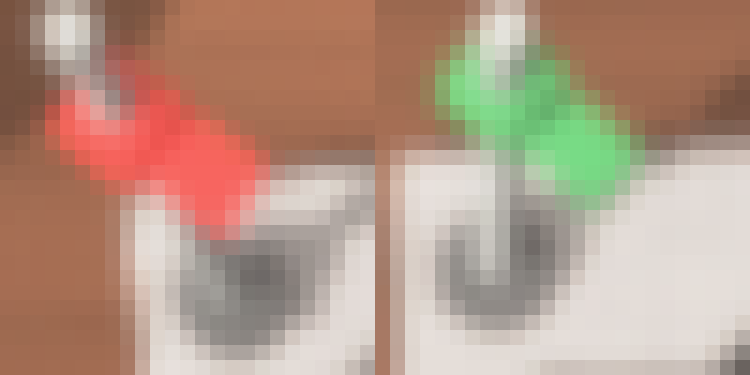

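```bash
python3 - <<'E'
import pickle
from m import *
T={"new":((186.2,157.7),(333.8,269.0),(597.7,236.5),8.9),"sample":((283.7,171.4),(244.5,215.0),(554,-30.8),3.3)}
for n,(a,b,cut,yaw) in T.items():
    p,e=tri([ray(ct,*a),ray(cs,*b)]); y=np.radians(yaw)
    R2=np.array([[np.cos(y),-np.sin(y)],[np.sin(y),np.cos(y)]]); v=np.array([60,65.]);v*=60/np.hypot(*v)
    ex=np.array(cut)+R2@v
    print(n,p.round(1),np.round(e,1),"expected xy",ex.round(1),"dist cut",np.hypot(*(p[:2]-cut)))
    o,d=ray(cs,*b); k=np.dot(ex-o[:2],d[:2])/np.dot(d[:2],d[:2]); print(" scene-only z",(o+k*d).round(1))
    o,d=ray(ct,*a); k=np.dot(ex-o[:2],d[:2])/np.dot(d[:2],d[:2]); print(" top-only (weak)",(o+k*d).round(1))
E
python3 - <<'E'
import cv2
im=cv2.imread("pics/w4.png"); cv2.imwrite("pics/c8.png",cv2.resize(im[0:130,0:380],None,fx=2.1,fy=2.1,interpolation=2))
E
```

```text
new [631.9 287.  147.6] [2.6 2.6] expected xy [631.1 286.4] dist cut 61.01175870826916
 scene-only z [630.  289.  146.8]
 top-only (weak) [632.4 284.3 149.8]
sample [593.6  15.4 165.9] [0.8 0.8] expected xy [592.1  15.6] dist cut 60.83557967965917
 scene-only z [592.2  15.4 164.9]
 top-only (weak) [592.   14.9 173.8]
```

View pics/c8.png

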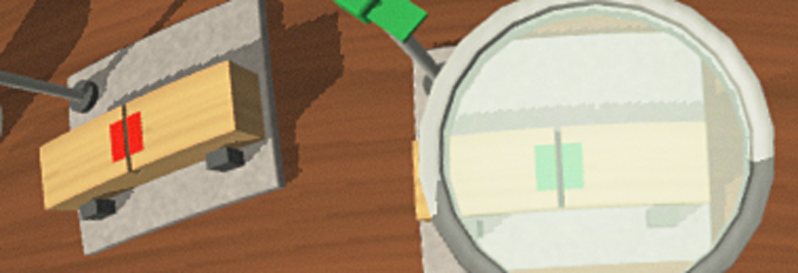

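```bash
python3 - <<'E'
import pickle
from m import *
o,c=pickle.load(open("pics/w4.pkl","rb"))
r=ray(c,199.3,13.8,True)
print(tri([r,ray(cs,244.5,215)]),tri([r,ray(cs,244.5,215),ray(ct,283.7,171.4)]))
g=(265.5,79); print("cut via glass(wrist)",onplane(c,*g,37,True), "red cut",onplane(c,60.3,65.2,52,True))
E
python3 glass.py w4; python3 nav.py 459.8 -31.2 240 0
```

```text
(array([591.0369867 ,  14.57131742, 163.81208584]), [np.float64(0.023427450862051717), np.float64(0.0234274508620506)]) (array([592.37955653,  14.83440933, 164.53270983]), [np.float64(1.5484434223806645), np.float64(0.5703467773855756), np.float64(1.8641620009665847)])
cut via glass(wrist) [552.90679568 -30.34834467  37.        ] red cut [596.82681027 236.41038722  52.        ]
center [523.9 -49.2 270.2] rad 37.04 tool frame [93.8 -1.9 -1.6]
t 9.25 pos [430.  -51.7 268.6] rpy [ 1.7995e+02 -9.0000e-02 -4.0000e-02] q [-0.3   0.15  1.71 -0.    1.28  1.27] F [-0.1  1.1 -0.4] w 19.7
shift [ 0.0743 -0.0513  0.0717] turn [ 0.002 -0.003 -0.001]
```

carry_out(moves=[0.02,-0.012,0,0,0,0,0,0.04,-0.025,0,0,0,0,0,0.06,-0.04,0.01,0,0,0,0,0.074,-0.05,0.03,0,0,0,0,0.074,-0.05,0.06,0,0,0,0,0.074,-0.05,0.08,0,0,0,0,0.074,-0.05,0.1,0,0,0,0,0.074,-0.05,0.1,0,0,0,0])

```text
time: 10.05
tool_pos: [459.1, -31.6, 227.4]
tcp_rot: [3.141, 0.001, -0.001]
contact_force: [-0.3, -0.8, -0.5]
grip_width: 19.9
```

```bash
python3 w.py w5; python3 glass.py w5; python3 nav.py 459.6 -31.6 161.8 0
```

```text
10.05 [459.1 -31.6 227.4] [529.5 -30.9 369.1]
center [550.1 -31.2 229.1] rad 37.17 tool frame [91.  -0.4 -1.8]
t 10.1 pos [459.5 -31.7 228.2] rpy [ 1.7997e+02 -3.0000e-02 -5.0000e-02] q [-0.24  0.24  1.72 -0.    1.19  1.34] F [-0.7 -0.6 -2.1] w 19.8
shift [ 0.0003 -0.0003  0.166 ] turn [ 0.001 -0.001 -0.002]
```

View pics/w5.png

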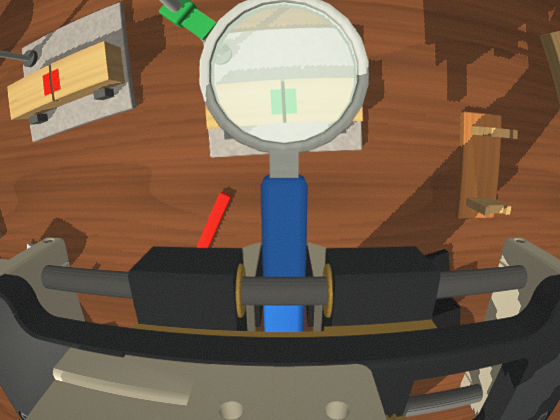

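Lens appears at the same image position as in w3, so it hasn't slipped. The green patch is at (284,102) and the tip at about (210,30). Descending.

carry_out(moves=[0,0,0.02,0,0,0,0,0,0,0.05,0,0,0,0,0,0,0.085,0,0,0,0,0,0,0.12,0,0,0,0,0,0,0.145,0,0,0,0,0,0,0.16,0,0,0,0,0,0,0.165,0,0,0,0,0,0,0.165,0,0,0,0])

```text
time: 10.9
tool_pos: [459.6, -31.8, 162.3]
tcp_rot: [3.141, -0.001, -0.001]
contact_force: [0.0, 1.2, -1.1]
grip_width: 20.0
```

```bash
python3 w.py w6; python3 nav.py 459.6 -31.6 161.8 0;python3 - <<'E'
from h import *
im=capture("scene")[:,:,::-1];cv2.imwrite("pics/scene2.png",im)
b=cv2.imread("pics/w6.png")
a=cv2.resize(im[200:280,200:270],None,fx=7,fy=7,interpolation=cv2.INTER_NEAREST)
b=cv2.resize(b[0:160,170:385],None,fx=1.4,fy=1.4*2.5*0+1.4,interpolation=2)
cv2.imwrite("pics/c9.png",a);cv2.imwrite("pics/c10.png",cv2.resize(cv2.imread("pics/w6.png")[0:200,130:400],None,fx=2.9,fy=2.9,interpolation=2))
E
```

```text
10.9 [459.6 -31.8 162.3] [529.8 -31.1 304. ]
t 10.95 pos [459.7 -31.8 162.5] rpy [ 1.7995e+02 -6.0000e-02 -4.0000e-02] q [-0.24  0.32  1.81 -0.    1.01  1.34] F [-0.1 -0.3  0.3] w 19.5
shift [-0.0004 -0.0005  0.0018] turn [ 0.002 -0.002 -0.001]
```

View pics/c9.png

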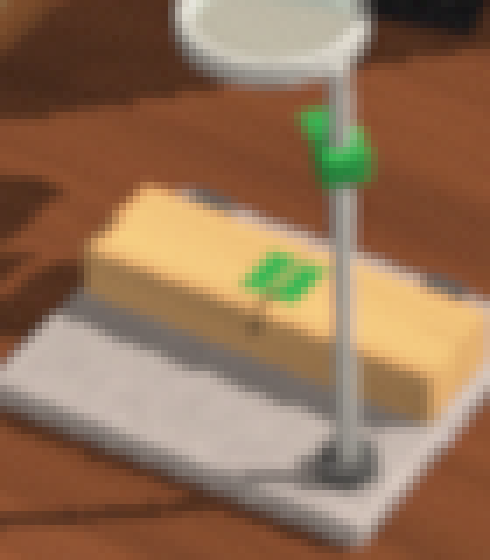

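View pics/c10.png

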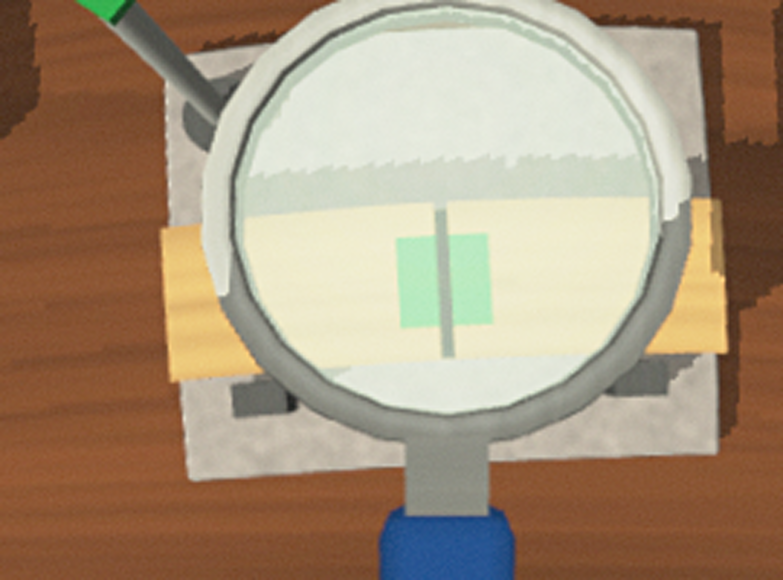

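```bash
cat > chk.py <<'E'
import sys
from m import *
def proj(c,p):
    f=210/np.tan(np.radians(c["vfov"]/2)); M=np.array(c["cam_to_world"]); q=M[:3,:3].T@(np.array(p,float)-M[:3,3])
    return np.array([c["cx"]+f*q[0]/-q[2], c["cy"]-f*q[1]/-q[2]])
fn,x,y,z,cx,cy=sys.argv[1],*map(float,sys.argv[2:7])
p=np.array([x,y,z]); im=cv2.imread(fn); u=proj(cs,p); print("pred center px",u)
x0,y0=int(u[0])-28,int(u[1])-22
k=12
a=cv2.resize(im[y0:y0+46,x0:x0+62],None,fx=k,fy=k,interpolation=cv2.INTER_NEAREST)
P=lambda q:tuple(int(v) for v in ((proj(cs,q)-[x0,y0]+.5)*k))
for zz,col in((z-5,(255,0,255)),(z+5,(255,255,0))):
    for t in np.linspace(0,2*np.pi,40,endpoint=False): cv2.circle(a,P((x+36*np.cos(t),y+36*np.sin(t),zz)),2,col,-1)
cv2.circle(a,P((cx,cy,z+1.5)),4,(255,0,0),1)
cv2.imwrite(sys.argv[7],a)
E
python3 chk.py pics/scene2.png 553.7 -31 164.2 592.2 15.3 pics/c11.png
```

```text
pred center px [238.2385916  201.90809401]
```

View pics/c11.png

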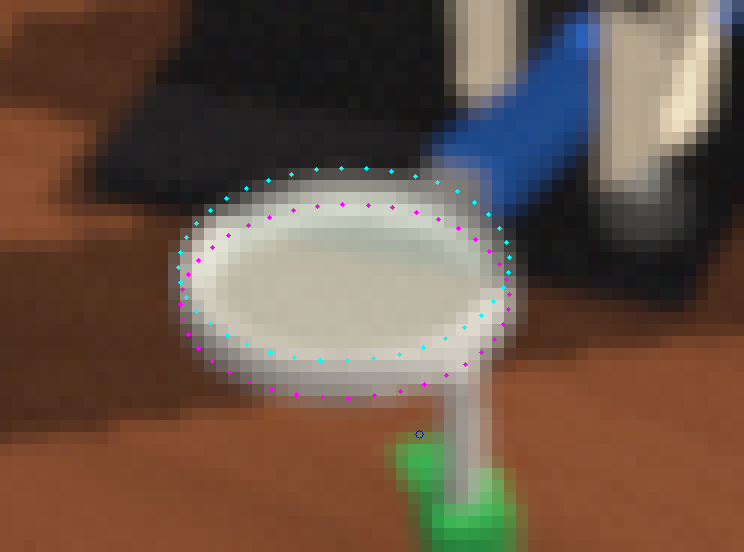

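Scene overlay: the rim matches the predicted lens to under 1 px, and the pointer tip matches too. Holding over green.

carry_out(moves=[0,0,0.001,0,0,0,0,0,0,0.001,0,0,0,0,0,0,0.001,0,0,0,0,0,0,0.001,0,0,0,0,0,0,0.001,0,0,0,0,0,0,0.001,0,0,0,0,0,0,0.001,0,0,0,0,0,0,0.001,0,0,0,0])

```text
time: 11.8
tool_pos: [459.8, -31.8, 162.2]
tcp_rot: [3.141, -0.001, -0.001]
contact_force: [-0.2, -0.5, -1.9]
grip_width: 19.9
```

carry_out(moves=[0,0,0,0,0,0,0,0,0,0,0,0,0,0,0,0,0,0,0,0,0,0,0,0,0,0,0,0,0,0,0,0,0,0,0,0,0,0,0,0,0,0,0,0,0,0,0,0,0,0,0,0,0,0,0,0])

```text
time: 12.6
tool_pos: [459.8, -31.8, 162.2]
tcp_rot: [3.141, -0.001, -0.001]
contact_force: [0.5, 0.5, -0.9]
grip_width: 19.8
```

carry_out(moves=[0,0,0,0,0,0,0,0,0,0,0,0,0,0,0,0,0,0,0,0,0,0,0,0,0,0,0,0,0,0,0,0,0,0,0,0,0,0,0,0,0,0,0,0,0,0,0,0,0,0,0,0,0,0,0,0])

```text
time: 13.4
tool_pos: [459.8, -31.8, 162.2]
tcp_rot: [3.141, -0.001, -0.001]
contact_force: [0.7, 0.3, -1.1]
grip_width: 19.8
```

```bash
python3 w.py w7; python3 nav.py 459.6 -31.6 250 0
```

```text
13.4 [459.8 -31.8 162.2] [529.9 -31.1 304.1]
t 13.45 pos [459.8 -31.8 162.2] rpy [ 1.7995e+02 -8.0000e-02 -4.0000e-02] q [-0.24  0.32  1.81 -0.    1.01  1.34] F [ 0.4 -0.5 -1.5] w 19.9
shift [-0.0003 -0.0003 -0.2194] turn [ 0.002 -0.002 -0.001]
```

Green hold done (2.4 s). Raising, then on towards red.

carry_out(moves=[0,0,-0.03,0,0,0,0,0,0,-0.08,0,0,0,0,0,0,-0.14,0,0,0,0,0,0,-0.2,0,0,0,0,0,0,-0.25,0,0,0,0,0,0,-0.28,0,0,0,0,0,0,-0.28,0,0,0,0,0,0,-0.28,0,0,0,0])

```text
time: 14.25
tool_pos: [459.4, -31.7, 273.8]
tcp_rot: [3.141, -0.001, -0.001]
contact_force: [-0.5, 0.2, -1.1]
grip_width: 19.9
```

```bash
python3 nav.py 480 110 270 0
```

```text
t 14.25 pos [459.4 -31.7 273.8] rpy [ 1.7995e+02 -5.0000e-02 -4.0000e-02] q [-0.24  0.2   1.64 -0.    1.3   1.34] F [-0.5  0.2 -1.1] w 19.9
shift [ 0.0511 -0.3542  0.0092] turn [ 0.002 -0.002 -0.001]
```

carry_out(moves=[0.01,-0.04,0,0,0,0,0,0.02,-0.1,0,0,0,0,0,0.03,-0.17,0,0,0,0,0,0.04,-0.24,0,0,0,0,0,0.05,-0.31,0,0,0,0,0,0.05,-0.35,0,0,0,0,0,0.05,-0.35,0,0,0,0,0,0.05,-0.35,0,0,0,0,0])

```text
time: 15.05
tool_pos: [479.1, 108.2, 272.7]
tcp_rot: [3.14, 0.001, 0.0]
contact_force: [-0.4, 0.1, -1.3]
grip_width: 19.5
```

```bash
python3 w.py w8; python3 nav.py 503.3 235.3 240 0
```

```text
15.05 [479.1 108.2 272.7] [549.6 109.  414.4]
t 15.1 pos [479.3 107.8 273. ] rpy [ 1.7993e+02  3.0000e-02 -5.0000e-02] q [ 0.07  0.26  1.56 -0.    1.32  1.64] F [-0.5 -0.2 -0.3] w 19.5
shift [ 0.0599 -0.3189  0.082 ] turn [ 0.002  0.001 -0.002]
```

View pics/w8.png

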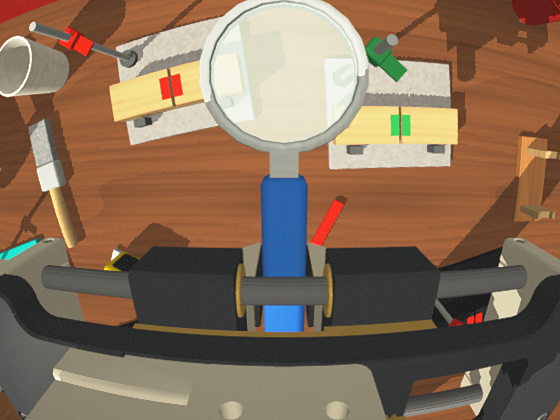

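Run:
```python
import cv2,numpy as np
im=cv2.imread("pics/w8.png"); f=lambda x,y:cv2.resize(im[y:y+50,x:x+50],None,fx=8,fy=8,interpolation=cv2.INTER_NEAREST)
cv2.imwrite("pics/c12.png",np.hstack([f(55,15),f(360,35)]))
```

```text
(no output)
```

View pics/c12.png

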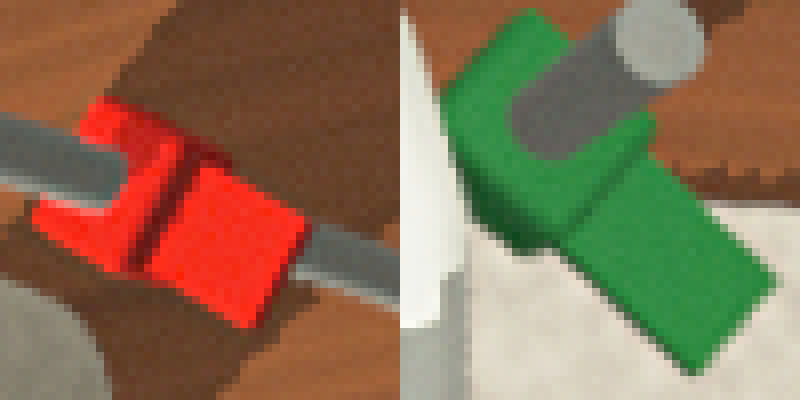

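Run:
```python
import pickle
from m import *
o,c=pickle.load(open("pics/w8.pkl","rb"));im=cv2.imread("pics/w8.png")
def vert(r,xy):
    o,d=r;k=np.dot(np.array(xy)-o[:2],d[:2])/np.dot(d[:2],d[:2]);return (o+k*d).round(1)
r=ray(c,89.6,48.4,True);g=ray(c,401.4,75.1,True);g4=ray(pickle.load(open("pics/w4.pkl","rb"))[1],199.3,13.8,True)
print("red wrist+scene",tri([r,ray(cs,333.8,269)]),"all",tri([r,ray(cs,333.8,269),ray(ct,186.2,157.7)]),vert(r,(631.1,286.4)))
print("green w8+scene",tri([g,ray(cs,244.5,215)]),"w8+w4",tri([g,g4]),vert(g,(592.1,15.4)))
for col,z in(("red",52),("green",37)):
    m=mask(im,col);n,l,st,cc=cv2.connectedComponentsWithStats(m)
    P=[(cc[i],st[i][4]) for i in range(1,n) if st[i][4]>60 and cc[i][1]<140]
    print(col,[(p.round(1),a,onplane(c,*p,z,True).round(1)) for p,a in P])
```

```text
red wrist+scene (array([630.7608872 , 288.22287126, 146.57026847]), [np.float64(1.0853271950546115), np.float64(1.0853271950545835)]) all (array([631.59248052, 286.92311241, 147.20822106]), [np.float64(0.4531841928052835), np.float64(2.5100086944144246), np.float64(2.6787749951421795)]) [631.  286.5 147.7]
green w8+scene (array([592.04546056,  15.53372767, 164.71402564]), [np.float64(0.2541563957774309), np.float64(0.2541563957772802)]) w8+w4 (array([592.04062141,  14.96096461, 162.09298707]), [np.float64(0.37663532932927435), np.float64(0.376635329329245)]) [592.1  15.4 163.7]
red [(array([18.9,  7.2]), np.int32(674), array([757.7, 493.5,  52. ])), (array([536.7,  10.7]), np.int32(1030), array([ 743.9, -250. ,   52. ])), (array([77.1, 41.9]), np.int32(509), array([673.3, 371.1,  52. ])), (array([176.1,  84.9]), np.int32(191), array([598.4, 230.4,  52. ])), (array([164.9,  87.9]), np.int32(187), array([596. , 244.2,  52. ]))]
green [(array([384.6,  60.1]), np.int32(741), array([630.2, -10.6,  37. ])), (array([394.7, 125.2]), np.int32(175), array([551.8, -24. ,  37. ])), (array([405.6, 124.9]), np.int32(168), array([553.1, -38.2,  37. ]))]
```

carry_out(moves=[0.01,-0.04,0,0,0,0,0,0.02,-0.1,0,0,0,0,0,0.03,-0.16,0,0,0,0,0,0.05,-0.23,0,0,0,0,0,0.06,-0.29,0,0,0,0,0,0.06,-0.32,0.02,0,0,0,0,0.06,-0.32,0.05,0,0,0,0,0.06,-0.32,0.08,0,0,0,0])

```text
time: 15.9
tool_pos: [502.9, 234.6, 239.2]
tcp_rot: [3.139, 0.002, -0.001]
contact_force: [-0.5, -0.7, -1.3]
grip_width: 19.8
```

```bash
python3 nav.py 503.4 235.9 144 0
```

```text
t 15.9 pos [502.9 234.6 239.2] rpy [ 1.7987e+02  1.0000e-01 -7.0000e-02] q [ 0.3   0.4   1.45 -0.    1.3   1.87] F [-0.5 -0.7 -1.3] w 19.8
shift [ 0.0017 -0.0039  0.238 ] turn [ 0.004  0.003 -0.002]
```

carry_out(moves=[0.001,-0.002,0.03,0,0,0,0,0.002,-0.003,0.07,0,0,0,0,0.002,-0.003,0.12,0,0,0,0,0.002,-0.003,0.165,0,0,0,0,0.002,-0.003,0.2,0,0,0,0,0.002,-0.003,0.225,0,0,0,0,0.002,-0.003,0.238,0,0,0,0,0.002,-0.003,0.238,0,0,0,0])

```text
time: 16.7
tool_pos: [503.2, 234.9, 143.3]
tcp_rot: [3.139, 0.003, -0.002]
contact_force: [-0.5, 0.0, -1.8]
grip_width: 19.5
```

```bash
python3 w.py w9; python3 nav.py 503.4 235.9 144 0
python3 - <<'E'
from h import *
cv2.imwrite("pics/scene3.png",capture("scene")[:,:,::-1])
E
python3 chk.py pics/scene3.png 597.4 236.7 146 631.1 286.8 pics/c13.png
```

```text
16.7 [503.2 234.9 143.3] [574.  235.7 284.8]
t 16.75 pos [503.6 235.2 144. ] rpy [ 1.7986e+02  1.1000e-01 -9.0000e-02] q [ 0.3   0.5   1.58 -0.    1.07  1.87] F [ 0.1 -0.9 -0.6] w 19.7
shift [-0.0005 -0.0018 -0.    ] turn [ 0.005  0.004 -0.003]
pred center px [320.23613056 253.10146611]
```

View pics/c13.png

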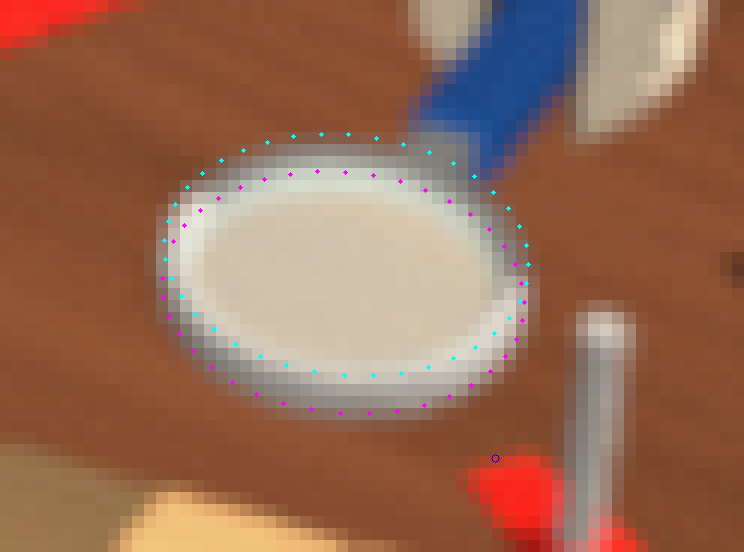

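View pics/w9.png

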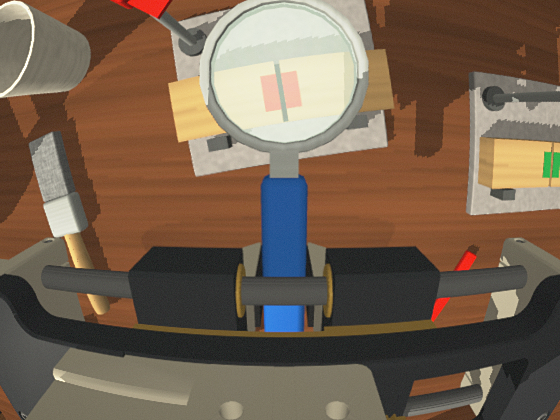

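Run:
```python
import pickle
from m import *
o,c=pickle.load(open("pics/w9.pkl","rb"))
print(onplane(c,281,91,52,True), "glass rim ctr", onplane(c,284,74,o["tool_pos"][2]+3.5,True))
```

```text
[596.98060553 236.81549709  52.        ] glass rim ctr [594.93031223 235.11337034 146.8218106 ]
```

carry_out(moves=[0,-0.003,0,0,0,0,0,0,-0.003,0,0,0,0,0,0,-0.003,0,0,0,0,0,0,-0.003,0,0,0,0,0,0,-0.003,0,0,0,0,0,0,-0.003,0,0,0,0,0,0,-0.003,0,0,0,0,0,0,-0.003,0,0,0,0,0])

```text
time: 17.6
tool_pos: [503.8, 236.6, 144.4]
tcp_rot: [3.139, 0.001, -0.001]
contact_force: [-0.4, 0.1, -1.2]
grip_width: 19.8
```

carry_out(moves=[0,0,0,0,0,0,0,0,0,0,0,0,0,0,0,0,0,0,0,0,0,0,0,0,0,0,0,0,0,0,0,0,0,0,0,0,0,0,0,0,0,0,0,0,0,0,0,0,0,0,0,0,0,0,0,0])

```text
time: 18.4
tool_pos: [503.8, 236.6, 144.4]
tcp_rot: [3.139, 0.001, -0.001]
contact_force: [-0.2, -0.1, -0.4]
grip_width: 20.2
```

carry_out(moves=[0,0,0,0,0,0,0,0,0,0,0,0,0,0,0,0,0,0,0,0,0,0,0,0,0,0,0,0,0,0,0,0,0,0,0,0,0,0,0,0,0,0,0,0,0,0,0,0,0,0,0,0,0,0,0,0])

```text
time: 19.2
tool_pos: [503.8, 236.6, 144.4]
tcp_rot: [3.139, 0.001, -0.001]
contact_force: [-0.6, -0.3, -1.0]
grip_width: 20.2
```

```bash
python3 w.py w10; python3 nav.py 503.4 235.9 144 0
python3 - <<'E'
from h import *
im=capture("top")[:,:,::-1];cv2.imwrite("pics/top2.png",im)
a=cv2.imread("pics/w9.png").astype(int);b=cv2.imread("pics/w10.png").astype(int);print("w9/w10 glass diff",abs(a-b)[:240,180:390].mean())
E
```

```text
19.2 [503.8 236.6 144.4] [574.3 237.4 286.1]
t 19.25 pos [503.8 236.6 144.4] rpy [ 1.7988e+02  7.0000e-02 -8.0000e-02] q [ 0.3   0.5   1.57 -0.    1.07  1.88] F [-0.1 -0.2 -1.1] w 19.7
shift [-0.001   0.0017  0.001 ] turn [ 0.004  0.002 -0.003]
w9/w10 glass diff 4.730079365079365
```

View pics/top2.png

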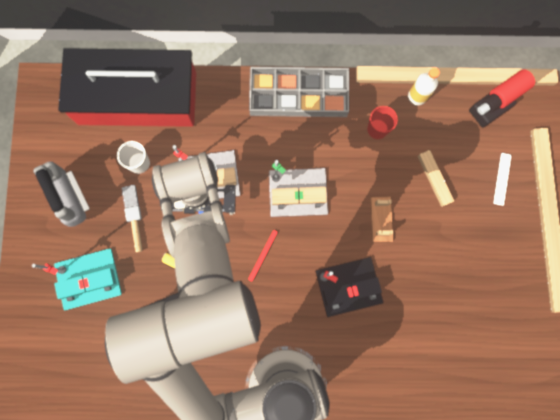

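Bystanders and clips are all where they started, and the lens is still and centred over red. Handing in.

```bash
python3 -c "
from plant import *
print(close_job()); print(get_obs()['tool_pos'])"
```

```text
the job is handed in; nothing more can be done
None
the job is handed in; nothing more can be done
```

I took the lens off its rest and held it still for about 2.4 s over the green-marked cut. It then went to the red-marked cut, where I handed the job in with the lens still held in mid-air. No verdict came back, so the figures below are my own measurements.

| | Lens height (mm) | Pointer height (mm) | Horizontal offset from the cut |
|---|---|---|---|
| Green (sample) | 164 | 162.5–163.5 | about 1 mm |
| Red (new) | 146 | about 145.6 | about 1 mm |

- **Holding:** tool tilt was below 0.2°, and the grip stayed at about 20 mm, which is the handle's width. The wrist picture showed no slip.
- **Surroundings:** the last top view showed the visible bystanders and the green clip in place. The arm covered part of the red stand and most of the tape measure. I saw no bump in the force readings, which were under about 2 N whenever I read them.
- **Disagreements:** the scene and top cameras differed by about 3.5 mm in y at the cuts. Heights of the same pointer from different views differed by 1–3 mm, apart from a weak top-only reading about 9 mm higher on green. In the final scene overlay the red-cut lens sat about 0.5 px (roughly 1 mm) lower than predicted, and a rough wrist-camera rim reading put it about 2 mm off the cut in x and y before the last small nudge.
- **Failed check:** my automatic circle fit of the rim failed with the stand in the background. I relied instead on its unchanged place in the picture and on the scene overlay.

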